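Clamp an opened battery pack to the fourth click and hold

TASK

Make the opened battery pack fast in its clamping fixture: first turn the selector knob until its white pointer rests at the green mark, then take the orange upright handle of the ratchet lever and advance it clockwise (seen from above) exactly four clicks from its home stop, never on to a fifth, which would crush the cells. The lever springs back if it is let go, so finish with the fingers still holding the orange handle at the fourth click, and leave the other things on the bench where they are.

Things in the scene. Friction and masses are not known exactly. Their poses are not given: they have to be found in the camera images.
- clamp: Aluminium base plate, 260 x 420 x 12 mm, fixed; its place and yaw vary. Origin: centre of its underside; x to the far side, y left, z up. Far left: pack of light-green cells, 36 mm high, between a blue stop and a blue jaw driven by the lever. Far right: round grey ratchet housing, 120 mm across, top at 32 mm. Near left: grey selector box, 95 x 110 mm, top at 42 mm. Near right: lever handle.
- selector (a joint): Angle of the selector knob, rad; grows clockwise seen from above. Detents 0.45 apart, marked by coloured dots: white 0, blue 0.45, yellow 0.90, green 1.35, red 1.80. Starts at white, blue or yellow; when let go it snaps (0.1 N m) into the nearest detent. In the clamp's frame the pointer is 0.9 rad to the left of the x axis at white, 0.45 rad to the right at green.
- selector_grip (a point): On the knob's axis at grip height, 72 mm above the bench; turns with the knob, x along its bar to the pointer end. The knob is a black bar 46 mm long, 14 thick, top at 84 mm above the bench, on a disc 48 mm across with its top at 51 mm. A white line on one half of the bar's top and on that end is the pointer.
- green_mark (a point): Centre of the green dot (12 mm) on top of the selector box, 37 mm from the knob's axis.
- lever (a joint): Angle of the ratchet lever, rad: 0 at its home stop, where it starts; grows clockwise seen from above, to 1.14. A pawl drops into a notch each 0.18 rad (clicks 1 to 4: 0.18, 0.36, 0.54, 0.72; fifth 0.90). A spring, 5 to 6 N at the handle, drives it home when let go. The push needed falls to 1 to 2 N before a notch and jumps to 8 to 10 N past it: that is the click.
- lever_hinge (a point): Point on the lever's upright hinge axis, 34 mm above the bench, fixed to the clamp. The lever's arm is a steel bar 22 mm wide, its top 44 mm above the bench.
- lever_grip: Orange upright round handle on the end of the lever's arm, 130 mm from the hinge axis: 18 mm diameter, 52 mm tall, from 50 to 102 mm above the bench, on a 28 mm collar 6 mm thick. Origin: centre of the collar's underside, on the handle's axis, 44 mm above the bench. Swings with the lever, and the sleeve spins freely on its pin.
- lever_handle (a point): Point on the orange handle's axis at the height to grip, 80 mm above the bench.
- spare_cell: Bystander: light-green round cell standing on the far right corner of the clamp's plate, 18 mm diameter, 65 mm tall. Origin: centre of its underside.
- spacer: Bystander: steel ring lying on the near middle of the clamp's plate between selector box and lever, 38 mm across, 12 mm high. Origin: centre of its underside.
- screwdriver: Bystander: screwdriver with orange handle lying on the bench to the left. Origin: underside of its middle; handle to its -x.
- spanner: Bystander: steel spanner lying on the bench to the right. Origin: underside of its middle.
- screw_jar: Bystander: jar with a blue cap on the bench to the right, 60 mm across, 80 mm tall. Origin: centre of its underside.
- parts_tray: Bystander: grey open tray on the bench to the left, 160 x 110 x 35 mm. Origin: centre of its underside.
- tape_roll: Bystander: yellow ring (roll core) on the bench to the right, 90 mm across, 24 mm high. Origin: centre of its underside.

How it is judged:
By the outcome, as a careful person would: the job done as asked, in the order asked, and still so for the second after the job is handed in, while the arm keeps its last pose, push and grip.
It also fails if it takes over 61 s, if anything falls off the work surface, if the arm or the gripper's body presses on something with over 40 N, if the wrist force passes 120 N, or if a joint passes its speed limit or range.

ROBOT

A 6-joint arm with a two-finger parallel gripper is mounted at the origin on the work surface. World frame = base frame: x ahead of the robot, y to its left, z up, the work surface at z = 0. Lengths are in m, angles in rad, forces in N, time in s.
With the tool pointing down it reaches from about 0.375 to 0.975 m from the base axis. Payload 3.8 kg.
Tool frame: the origin (TCP) lies at the very end of the fingers, on their centre line; the grasp point (between the pads) lies 19 mm behind it; z points along the fingers, y is the line along which they close (so a half turn about z gives the same grasp; the last joint's range is limited). The gripper opens to 85 mm and grips with 20 to 120 N. Pads are 22 mm wide; open, the fingers measure 114 mm over their backs; the gripper's body (76 mm by 85 mm) begins 54 mm behind the grasp point. The pads swing forward as they close: fully open they stand 13 mm farther back than shut.
Start: joints at [-0.037, 0.264, 1.604, -0, 1.274, -0.037], TCP at [0.675, -0, 0.231] pointing down, gripper open.
Joint ranges: [-2.63, 2.63], [-0.94, 2.18], [0.31, 2.57], [-1.31, 4.45], [0, 2.66], [-2.55, 2.55]. Speed limits (rad/s): [2.57, 2.57, 3.14, 3.14, 3.14, 3.14].

INTERFACE

Orientations are given as a rotation vector (axis times angle).
In Python, from workcell import monitor, viewer, job gives the robot as it stands. The module is installed in compiled form; this text tells all that it offers.
- The arm moves only by the tool step_arm, never from a script. Its argument "series" is one flat list of numbers, 4 for each row, row after row: the shift along the tool's x, y, z in m, then the turn about the tool's z in rad. A call has 1 to 8 rows; each row is the pose to reach, as a shift and turn from the pose commanded when the call began, along the tool's axes at that moment; what a row does not reach only later rows make up. A row lasts 1/8 s, in which the tool goes at most 62.5 mm and 10.7 degrees, less where a joint would pass 70% of its speed; a pose out of reach is approached as far as the arm can. A call with a gripper value outside its range is refused whole. "gripper" is the opening, from 0 (shut) to 1 (fully open), set as the call begins (left out, the last holds). The fingers move at their own pace and stop on an object; "newtons" is the grip in N (left out, the last holds). Time passes only in rows, so rows that repeat a pose let the fingers close. It gives the time, the measured TCP pose, the force, the opening and the grip force at its end, in the units of the state.
- monitor.read_state(): the state, without advancing time (a new reading comes with each control period).
- viewer.read_camera(name): name is "scene" or "side" or "wrist"; returns a dict with "image" (480x640x3 uint8, red, green, blue), "intrinsics" (3x3 intrinsics, pixels), "distortion" ([k1, k2, p1, p2, k3] as OpenCV has them; the pictures are not rectified), "T" (4x4, takes a point from camera to world coordinates); the wrist camera has in their place "hand_eye" (4x4, takes a point from camera to tool coordinates, whose origin is the TCP and whose axes are the flange's). Camera axes: x right, y up, looking along -z (the intrinsics and any distortion apply to the point x, -y, -z); pixel columns grow to the right and rows downward; lengths in m; the calibration is good to about 2 mm. A picture is of the moment at which its call begins: read the wrist's pose just before it. There is no depth.
- job.finish_job(): hands the job in; it is judged then, once.
Trained networks look in a picture, given as the dict that the camera call returned (one of the last four; its "shot" number tells which), for a name from the list of things; names that differ only in an ending like _2 or _b are one class to them, and where a whole thing is asked for, a point or a joint stands for the part that bears it (a point fixed in the world has none). Each returns a list of dicts, best first, with "score" (0 to 1); they miss things now and then, are a little off and sometimes report something else, mostly with a low value. They report only what shows in the picture. A call takes as long as a camera call.
- viewer.boxes_of(picture, label): "extent" ([centre column, centre row, width, height] in pixels, round what is visible of it).
- viewer.spot_point(picture, label): "point" ([column, row] in pixels: a listed point, or the origin of a listed thing).
The state is a dict: "time": time; "q": joint angles; "joint_vel": joint speeds; "joint_torque": joint torques, N m; "tool_pos": TCP position; "tcp_rot": TCP orientation; "wrist_force": force on the tool from outside, world axes, zero at the start; "torque": the same for the moment, N m; "width": opening from 0.0 (shut) to 1.0 (fully open); "grip_force": force on a finger pad.
Only numpy, scipy, OpenCV 4.12 (cv2) and the standard library are available. Lean on these libraries where they do the work, as an engineer would, in place of code of your own. Each camera call takes 0.05 s, during which the arm holds its last target. There are 200 camera calls.

## Working session

There is one attempt and no reset: what is moved stays moved. The work goes in short steps, Python scripts to look and compute and a tool call to move; the robot and the scene stay as the last step left them, time stands still between calls to the robot, and variables do not carry over. Pictures are saved under pics/ and viewed, at most 10 in all, crops included, and the job is handed in when it is done.

Besides the shell and the picture viewer there is one more tool, called after "Emit:" as name(argument=value, ...) on one line, values as JSON. step_arm: Moves the arm, as the interface text tells. Its arguments: {"type":"object","properties":{"series":{"type":"array"},"gripper":{"type":"number"},"newtons":{"type":"number"}},"required":["series"]}

```bash
mkdir -p pics
cat > h.py <<'E'
import numpy as np, cv2
from scipy.spatial.transform import Rotation as R
from workcell import monitor, viewer, job
def T_of(p,s=None):
    if 'T' in p: return np.array(p['T'])
    T=np.eye(4); T[:3,:3]=R.from_rotvec(s['tcp_rot']).as_matrix(); T[:3,3]=s['tool_pos']
    return T@np.array(p['hand_eye'])
def ray(p,T,px):
    u=cv2.undistortPoints(np.array([[px]],float),np.array(p['intrinsics']),np.array(p['distortion'])).ravel()
    return T[:3,3],T[:3,:3]@np.array([u[0],-u[1],-1])
def at_z(p,T,px,z):
    o,d=ray(p,T,px); return o+d*(z-o[2])/d[2]
def proj(p,T,P):
    c=np.linalg.inv(T)@np.append(P,1)
    return cv2.projectPoints(np.array([[c[0],-c[1],-c[2]]]),np.zeros(3),np.zeros(3),np.array(p['intrinsics']),np.array(p['distortion']))[0].ravel()
def shot(n,f=None):
    s=monitor.read_state(); p=viewer.read_camera(n)
    if f: cv2.imwrite('pics/'+f,p['image'][:,:,::-1])
    return p,T_of(p,s),s
Z={'selector_grip':.072,'green_mark':.042,'lever_hinge':.034,'lever_handle':.080,'lever_grip':.044,'spacer':.012,'spare_cell':.012,'clamp':0}
def find(p,T,names=Z):
    for k in names:
        for d in viewer.spot_point(p,k)[:2]:
            print(k,round(d['score'],2),np.round(d['point'],1),np.round(at_z(p,T,d['point'],Z[k]),4))
E
python3 - <<'E'
from h import *
for n in('scene','side','wrist'):
    p,T,s=shot(n,n+'0.png'); print(n,np.round(T[:3,3],3)); find(p,T)
print(s)
E
```

```text
scene [ 1.343 -0.425  0.735]
green_mark 0.81 [344.  217.4] [0.5372 0.113  0.042 ]
lever_hinge 0.97 [286.9 261.2] [ 0.608  -0.0871  0.034 ]
lever_handle 0.56 [236.  230.4] [ 0.4988 -0.1628  0.08  ]
lever_grip 0.53 [237.1 238. ] [ 0.4821 -0.1575  0.044 ]
spacer 0.44 [306.7 223.5] [0.4763 0.0368 0.012 ]
spare_cell 0.48 [260.5 286.5] [ 0.632 -0.166  0.012]
spare_cell 0.19 [236.9 228.9] [ 0.4062 -0.1311  0.012 ]
clamp 0.93 [316.8 244.5] [0.5529 0.0235 0.    ]
clamp 0.73 [426.7 177.6] [0.4386 0.4777 0.    ]
side [ 0.36  -1.095  0.908]
selector_grip 0.91 [274.4 203.4] [0.4936 0.1459 0.072 ]
green_mark 0.9 [292.  216.8] [0.5342 0.1237 0.042 ]
lever_hinge 0.73 [335.1 266.4] [ 0.6031 -0.0743  0.034 ]
lever_handle 0.73 [292.8 280.3] [ 0.4939 -0.1576  0.08  ]
lever_grip 0.82 [295.4 293.7] [ 0.4987 -0.1603  0.044 ]
spacer 0.44 [272.1 247. ] [0.4739 0.0483 0.012 ]
spare_cell 0.71 [360.  298.9] [ 0.6402 -0.1659  0.012 ]
spare_cell 0.65 [294.4 278.4] [ 0.5094 -0.0748  0.012 ]
clamp 0.58 [312.  251.8] [0.5685 0.0289 0.    ]
wrist [0.674 0.071 0.373]
selector_grip 0.67 [289.9 373.6] [ 0.6454 -0.1293  
[... 311 characters left out ...]
.0245 0.    ]
{'time': 0.9, 'q': array([-3.69064454e-02,  2.63889799e-01,  1.60393792e+00,  9.77988298e-06,
        1.27366525e+00, -3.68826023e-02]), 'joint_vel': array([ 0.00036038,  0.00266633,  0.00122584, -0.00109559,  0.00166227,
       -0.00030302]), 'joint_torque': array([-6.52819726e-04, -5.15056157e+01, -3.67729211e+01, -7.21933225e-05,
        5.16967029e-04,  1.63225710e-06]), 'tool_pos': array([ 6.75039159e-01, -4.39211362e-06,  2.31320188e-01]), 'tcp_rot': array([2.22142398e+00, 2.22136466e+00, 1.17328814e-04]), 'wrist_force': array([-0.38967858,  1.98005939,  0.24688529]), 'torque': array([-0.02380701,  0.05491631,  0.00657872]), 'grip_force': 0.0, 'width': 0.9975617137021637}
```

View pics/wrist0.png

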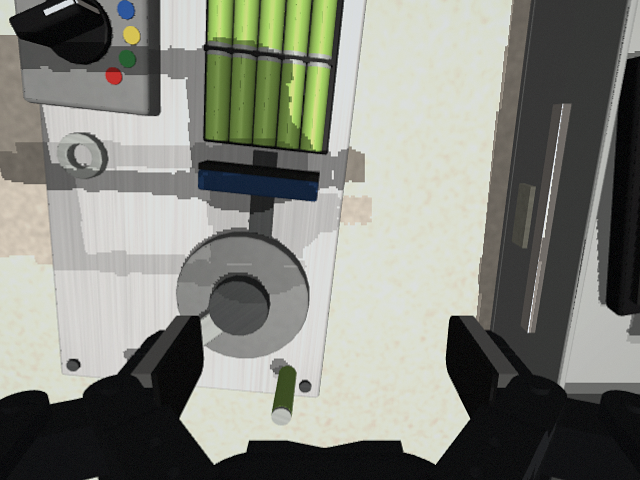

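View pics/side0.png

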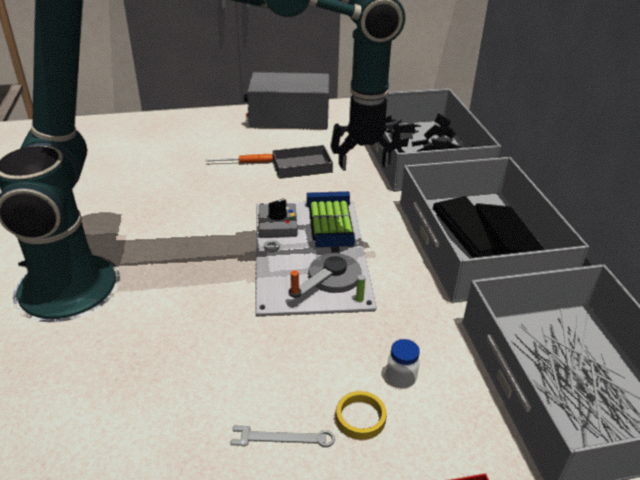

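Emit:
step_arm(series=[0.02, -0.05, 0, 0, 0.04, -0.1, 0, 0, 0.06, -0.15, 0, 0, 0.06, -0.17, 0, 0, 0.06, -0.17, 0, 0])

```text
time: 1.98
tool_pos: [0.504, 0.0603, 0.2316]
tcp_rot: [2.22, 2.222, 0.001]
wrist_force: [0.5, -0.2, 0.0]
width: 0.999
grip_force: 0.0
```

Run:
```python
from h import *
p,T,s=shot('wrist','w1.png'); print(np.round(T,3),s['tool_pos'],s['tcp_rot']); find(p,T)
for u in [(0,0),(640,0),(320,240),(0,480),(640,480)]: print(u,at_z(p,T,u,.042).round(3))
```

```text
[[ 1.    -0.    -0.002  0.503]
 [ 0.001  0.959  0.283  0.131]
 [ 0.002 -0.283  0.959  0.374]
 [ 0.     0.     0.     1.   ]] [0.50395668 0.0602895  0.23164137] [2.22019980e+00 2.22191140e+00 9.42964901e-04]
selector_grip 0.68 [312.7 117.7] [0.4951 0.135  0.072 ]
green_mark 0.72 [359.3 144.6] [0.5305 0.1154 0.042 ]
lever_hinge 0.63 [427.  361.4] [ 0.5991 -0.0815  0.034 ]
lever_grip 0.96 [319.  434.3] [ 0.4983 -0.1546  0.044 ]
spacer 0.84 [288.6 224.8] [0.4713 0.044  0.012 ]
spacer 0.28 [454.6 423.9] [ 0.6394 -0.1693  0.012 ]
spare_cell 0.75 [453.1 423.1] [ 0.6377 -0.1683  0.012 ]
clamp 0.95 [383.8 241.2] [0.5591 0.0254 0.    ]
(0, 0) [0.273 0.215 0.042]
(640, 0) [0.727 0.215 0.042]
(320, 240) [0.5   0.038 0.042]
(0, 480) [ 0.18  -0.211  0.042]
(640, 480) [ 0.82  -0.211  0.042]
```

View pics/w1.png

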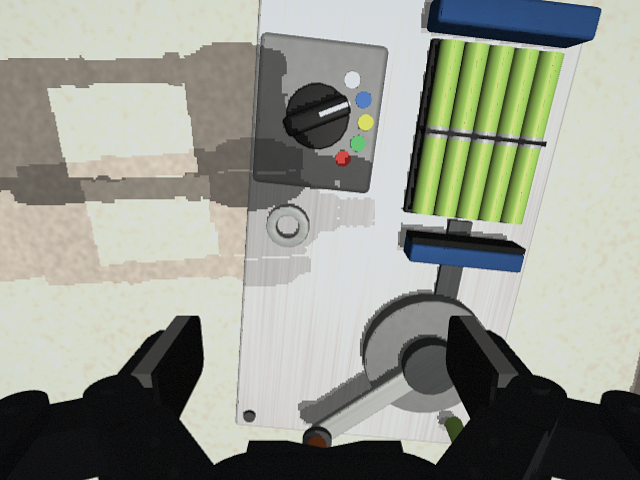

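Run:
```python
from h import *
from scipy.optimize import least_squares
# the pose at the time of w1 (arm unmoved since)
p,T,s=shot('wrist')
D=np.array([at_z(p,T,u,.042)[:2] for u in [(352,79),(363,99.5),(365.5,122),(358.3,143.7),(342.5,158.5)]])
f=lambda v:(np.c_[v[0]+.037*np.cos(v[2]+.9-.45*np.arange(5)),v[1]+.037*np.sin(v[2]+.9-.45*np.arange(5))]-D).ravel()
r=least_squares(f,[.495,.135,-.1]); print(r.x,abs(r.fun).max())
a,b=at_z(p,T,(320,114.5),.084),at_z(p,T,(349,103.5),.084)
ang=np.arctan2(*(b-a)[[1,0]]);print(a,b,'pointer angle',ang,'selector',r.x[2]+.9-ang)
h=at_z(p,T,(317,438),.102);print('handle top',h)
print('plate corner hole etc', at_z(p,T,(258,0),.012),at_z(p,T,(236,425),.012))
```

```text
[ 0.49922864  0.13559826 -0.10559481] 0.00045536683342801976
[0.50169542 0.13643055 0.084     ] [0.52087936 0.1433482  0.084     ] pointer angle 0.34608293825451797 selector 0.44832225067094156
handle top [ 0.49868799 -0.10782333  0.102     ]
plate corner hole etc [0.45337368 0.22215461 0.012     ] [ 0.41247788 -0.17055526  0.012     ]
```

Emit:
step_arm(series=[0.02, -0.001, 0.015, 0.175, 0.04, -0.002, 0.03, 0.35, 0.06, -0.004, 0.045, 0.525, 0.075, -0.005, 0.06, 0.7, 0.075, -0.005, 0.075, 0.875, 0.075, -0.005, 0.085, 1.05, 0.075, -0.005, 0.09, 1.225, 0.075, -0.005, 0.09, 1.225], gripper=0.7, newtons=40)

```text
time: 3.48
tool_pos: [0.4997, 0.1349, 0.1406]
tcp_rot: [3.094, 0.543, -0.002]
wrist_force: [-0.2, 0.3, 0.1]
width: 0.705
grip_force: 0.0
```

```bash
cat >> h.py <<'E'
def to_tool(s,P,ang=None):
    M=R.from_rotvec(s['tcp_rot']).as_matrix(); return M.T@(np.array(P)-s['tool_pos'])
def yang(s):
    M=R.from_rotvec(s['tcp_rot']).as_matrix(); return np.arctan2(M[1,1],M[0,1])
E
python3 - <<'E'
from h import *
p,T,s=shot('wrist','w2.png'); find(p,T); print(yang(s),s['q'],s['tool_pos'])
for P in ([.4992,.1356,.084],[.5208,.1434,.084],[.4784,.1279,.084]): print(proj(p,T,P))
E
```

```text
selector_grip 0.85 [318.1 264.4] [0.497  0.1367 0.072 ]
green_mark 0.56 [368.7 214.8] [0.5265 0.1158 0.042 ]
spacer 0.82 [429.4 313.4] [0.4694 0.0431 0.012 ]
clamp 0.69 [503.  199.9] [0.5608 0.0253 0.    ]
-1.2231694950215077 [2.15556421e-01 4.39388223e-02 2.03148807e+00 2.74751565e-07
 1.06755152e+00 1.43872566e+00] [0.49966615 0.13489601 0.14063199]
[321.24345874 268.85979402]
[321.19814592 224.89765137]
[321.62376392 308.81409317]
```

View pics/w2.png

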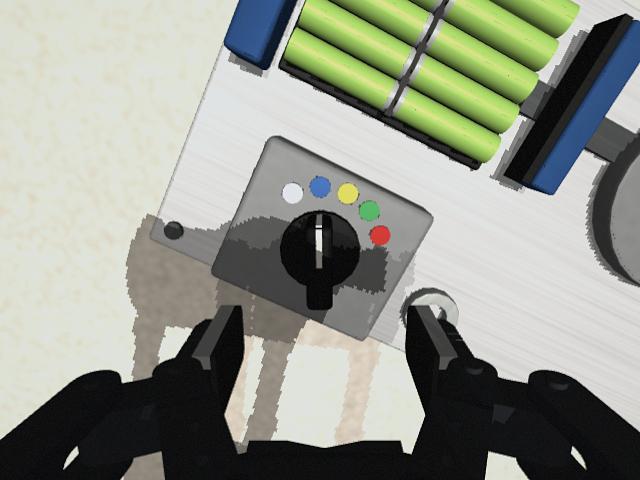

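Run:
```python
from h import *
from scipy.optimize import least_squares
p,T,s=shot('wrist')
im=cv2.imread('pics/w2.png').astype(float)
D=[]
for u in [(292,193),(320,187),(348,193.5),(369.5,210.5),(380.5,235)]: D.append(at_z(p,T,u,.042)[:2])
f=lambda v:(np.c_[v[0]+.037*np.cos(v[2]+.9-.45*np.arange(5)),v[1]+.037*np.sin(v[2]+.9-.45*np.arange(5))]-D).ravel()
r=least_squares(f,[.495,.135,-.1]); print(r.x,abs(r.fun).max())
P=np.append(r.x[:2],.056); print(to_tool(s,P), -yang(s), 'want turn',-(r.x[2]+.45-np.pi/2)+yang(s))
```

```text
[ 0.49802673  0.13590959 -0.10322607] 0.0004911298817497634
[-0.00174154 -0.00158171  0.08554282] 1.2244801647657146 want turn -0.00045776796845675705
```

Emit:
step_arm(series=[-0.0005, -0.001, 0.03, 0, -0.001, -0.0015, 0.055, 0, -0.001, -0.0015, 0.075, 0, -0.001, -0.0015, 0.084, 0, -0.001, -0.0015, 0.084, 0])

```text
time: 4.6
tool_pos: [0.4981, 0.136, 0.0569]
tcp_rot: [3.095, 0.541, -0.002]
wrist_force: [0.0, -0.3, -0.9]
width: 0.7
grip_force: 0.0
```

Emit:
step_arm(series=[0, 0, 0, 0, 0, 0, 0, 0, 0, 0, 0, 0, 0, 0, 0, 0, 0, 0, 0, 0, 0, 0, 0, 0], gripper=0, newtons=30)

```text
time: 5.35
tool_pos: [0.499, 0.1374, 0.0584]
tcp_rot: [-3.093, -0.539, -0.002]
wrist_force: [-2.9, 5.0, 3.8]
width: 0.158
grip_force: 33.9
```

Emit:
step_arm(series=[0, 0, 0, 0.15, 0, 0, 0, 0.3, 0, 0, 0, 0.45, 0, 0, 0, 0.6, 0, 0, 0, 0.75, 0, 0, 0, 0.9, 0, 0, 0, 0.9, 0, 0, 0, 0.9])

```text
time: 6.35
tool_pos: [0.4988, 0.1371, 0.0584]
tcp_rot: [-3.021, 0.856, -0.0]
wrist_force: [-2.7, 4.6, 5.9]
width: 0.155
grip_force: 34.3
```

Run:
```python
from h import *
p,T,s=shot('wrist'); print(yang(s),s['q'],s['torque'],s['wrist_force'],s['width'])
```

```text
-2.122931322560291 [2.19000199e-01 1.43485752e-01 2.09669661e+00 1.91219854e-03
 9.00437200e-01 2.34074396e+00] [ 0.56518761  0.5441999  -0.04169517] [-2.65423448  4.5660378   5.91391147] 0.1551410218132049
```

Emit:
step_arm(series=[0, 0, 0, 0, 0, 0, 0, 0, 0, 0, 0, 0, 0, 0, -0.03, 0, 0, 0, -0.07, 0, 0, 0, -0.1, 0, 0, 0, -0.13, 0, 0, 0, -0.13, 0], gripper=0.7)

```text
time: 7.4
tool_pos: [0.5008, 0.1364, 0.1902]
tcp_rot: [-3.019, 0.858, -0.009]
wrist_force: [0.5, 0.2, -0.0]
width: 0.697
grip_force: 0.0
```

Run:
```python
from h import *
p,T,s=shot('wrist','w3.png'); find(p,T); print(yang(s))
```

```text
selector_grip 0.74 [321.9 243.3] [0.4988 0.1383 0.072 ]
green_mark 0.8 [325.8 176.6] [0.5314 0.1152 0.042 ]
spacer 0.65 [442.2 193.4] [0.4699 0.047  0.012 ]
clamp 0.6 [409.2  71.3] [0.5608 0.0241 0.    ]
-2.124817733093448
```

View pics/w3.png

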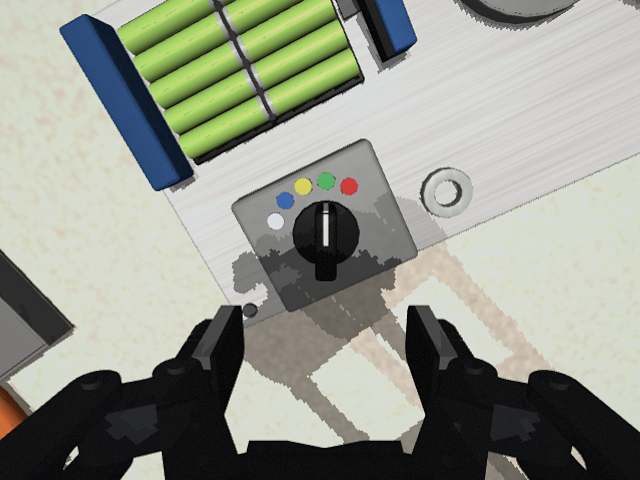

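Emit:
step_arm(series=[0.025, 0.042, -0.005, -0.14, 0.05, 0.084, -0.01, -0.28, 0.075, 0.126, -0.01, -0.42, 0.1, 0.168, -0.01, -0.56, 0.126, 0.21, -0.01, -0.7, 0.151, 0.252, -0.01, -0.84, 0.151, 0.252, -0.01, -0.84])

```text
time: 8.72
tool_pos: [0.4941, -0.1606, 0.197]
tcp_rot: [3.11, 0.441, -0.001]
wrist_force: [-1.0, 1.1, -0.2]
width: 0.7
grip_force: 0.0
```

Run:
```python
from h import *
p,T,s=shot('wrist','w4.png'); find(p,T); print(yang(s),s['q'])
for u in [(0,0),(640,0),(320,240)]: print(at_z(p,T,u,.1).round(3))
```

```text
lever_hinge 0.93 [255.6  38.1] [ 0.6022 -0.0825  0.034 ]
lever_handle 0.92 [320.7 235.7] [ 0.4948 -0.1589  0.08  ]
lever_grip 0.55 [ 60.6 173.3] [0.4783 0.0273 0.044 ]
spacer 0.79 [ 61.9 174. ] [0.469  0.0446 0.012 ]
spare_cell 0.66 [391.5  29.9] [ 0.6372 -0.1701  0.012 ]
clamp 0.89 [114.1  63.8] [0.5598 0.0224 0.    ]
-1.2891200718313822 [-3.61738371e-01 -6.17453498e-03  1.97174306e+00 -7.58768362e-04
  1.17605125e+00  9.27673632e-01]
[0.574 0.034 0.1  ]
[ 0.665 -0.28   0.1  ]
[ 0.497 -0.158  0.1  ]
```

View pics/w4.png

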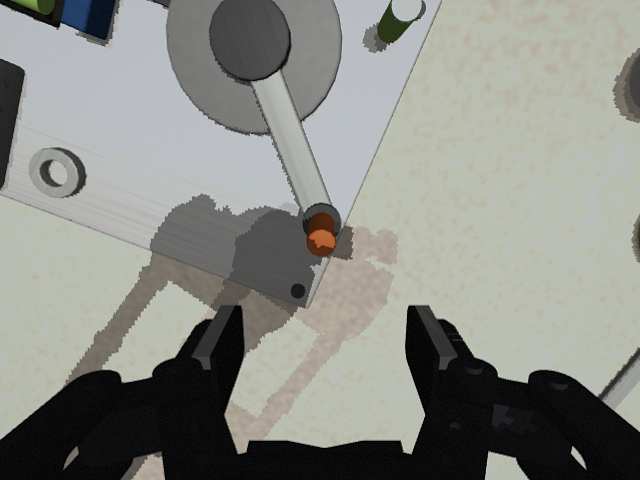

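Emit:
step_arm(series=[0.0015, -0.0015, 0.04, 0, 0.0015, -0.0015, 0.08, 0, 0.0015, -0.0015, 0.11, 0, 0.0015, -0.0015, 0.128, 0, 0.0015, -0.0015, 0.135, 0, 0.0015, -0.0015, 0.135, 0])

```text
time: 9.93
tool_pos: [0.4958, -0.1558, 0.0626]
tcp_rot: [3.109, 0.448, 0.001]
wrist_force: [-0.1, 1.1, 1.4]
width: 0.694
grip_force: 0.0
```

Emit:
step_arm(series=[0, 0, 0, 0, 0, 0, 0, 0, 0, 0, 0, 0, 0, 0, 0, 0, 0, 0, 0, 0, 0, 0, 0, 0], gripper=0, newtons=60)

```text
time: 10.68
tool_pos: [0.4967, -0.1574, 0.0637]
tcp_rot: [3.106, 0.447, 0.004]
wrist_force: [-0.3, -5.6, 2.1]
width: 0.192
grip_force: 58.4
```

Run:
```python
from h import *
p,T,s=shot('wrist'); find(p,T,['lever_hinge','lever_handle']); print(yang(s),s['tool_pos'])
for n in('scene','side'):
    p,T,_=shot(n); find(p,T,['lever_hinge','lever_handle'])
```

```text
lever_handle 0.71 [322.5 343.4] [ 0.4957 -0.1578  0.08  ]
-1.2846874031158795 [ 0.4967079  -0.15742762  0.06365413]
lever_hinge 0.8 [289.2 259.4] [ 0.605  -0.0796  0.034 ]
lever_handle 0.59 [235.8 230.2] [ 0.4978 -0.1629  0.08  ]
lever_hinge 0.55 [337.  267.6] [ 0.6065 -0.0791  0.034 ]
lever_handle 0.53 [295.2 278.2] [ 0.4999 -0.1518  0.08  ]
```

```bash
cat >> h.py <<'E'
H=np.array([.6022,-.0814]); A0=-2.517
def rep():
    s=monitor.read_state(); d=s['tool_pos'][:2]-H; a=np.arctan2(d[1],d[0]); phi=(A0-a)%(2*np.pi)
    phi=phi-2*np.pi if phi>np.pi else phi
    t=np.array([np.sin(a),-np.cos(a)]); r=d/np.linalg.norm(d)
    print('t',s['time'],'phi',phi.round(4),'rad',np.linalg.norm(d).round(4),'Ft',(t@s['wrist_force'][:2]).round(2),'Fr',(r@s['wrist_force'][:2]).round(2),'grip',s['grip_force'],s['width'])
    return s,phi
def plan(phis):
    s,phi=rep()
    for f in phis:
        Q=lambda x:H+.130*np.array([np.cos(A0-x),np.sin(A0-x)])
        d=np.append(Q(f)-Q(phi),0); print(f,(R.from_rotvec(s['tcp_rot']).as_matrix().T@d).round(4))
E
python3 -c "
from h import *
plan([.06,.12,.18,.24,.3,.36,.42,.48,.54])"
```

```text
t 11.125 phi 0.0 rad 0.13 Ft -4.06 Fr 2.8 grip 58.41489493846893 0.19251496170747917
0.06 [-0.0024 -0.0074 -0.    ]
0.12 [-0.0043 -0.015  -0.0001]
0.18 [-0.0057 -0.0226 -0.0001]
0.24 [-0.0067 -0.0304 -0.0001]
0.3 [-0.0073 -0.0382 -0.0002]
0.36 [-0.0073 -0.046  -0.0002]
0.42 [-0.0069 -0.0538 -0.0002]
0.48 [-0.0061 -0.0615 -0.0002]
0.54 [-0.0047 -0.0692 -0.0003]
```

Emit:
step_arm(series=[-0.0013, -0.004, 0, 0, -0.0024, -0.0074, 0, 0, -0.0034, -0.011, 0, 0, -0.0043, -0.015, 0, 0, -0.0043, -0.015, 0, 0])

```text
time: 11.75
tool_pos: [0.4876, -0.1437, 0.0635]
tcp_rot: [3.108, 0.447, 0.002]
wrist_force: [-2.7, -3.1, 5.1]
width: 0.196
grip_force: 59.2
```

```bash
python3 -c "
from h import *
plan([.18,.24,.3,.36])"
```

```text
t 11.75 phi 0.1263 rad 0.1304 Ft -1.44 Fr 3.86 grip 59.23035442829132 0.1964924941241951
0.18 [-0.0013 -0.0069 -0.    ]
0.24 [-0.0023 -0.0146 -0.    ]
0.3 [-0.0028 -0.0224 -0.    ]
0.36 [-0.0029 -0.0302 -0.0001]
```

Emit:
step_arm(series=[-0.001, -0.005, 0, 0, -0.001, -0.005, 0, 0, -0.001, -0.005, 0, 0])

```text
time: 12.12
tool_pos: [0.4852, -0.139, 0.0635]
tcp_rot: [3.108, 0.448, 0.002]
wrist_force: [-2.8, -4.5, 6.5]
width: 0.19
grip_force: 59.4
```

Emit:
step_arm(series=[-0.0005, -0.0025, 0, 0, -0.0005, -0.0025, 0, 0, -0.0005, -0.0025, 0, 0])

```text
time: 12.5
tool_pos: [0.4844, -0.1374, 0.0635]
tcp_rot: [3.106, 0.448, 0.003]
wrist_force: [-2.0, -6.9, 5.4]
width: 0.19
grip_force: 59.4
```

Emit:
step_arm(series=[-0.0004, -0.0025, 0, 0, -0.0004, -0.0025, 0, 0, -0.0004, -0.0025, 0, 0])

```text
time: 12.88
tool_pos: [0.4837, -0.1358, 0.0636]
tcp_rot: [3.105, 0.448, 0.004]
wrist_force: [-1.4, -8.9, 3.1]
width: 0.196
grip_force: 59.4
```

```bash
python3 -c "
from h import *
plan([.18,.24,.3,.36])"
```

```text
t 12.875 phi 0.1943 rad 0.1304 Ft -7.51 Fr 5.0 grip 59.393885135650635 0.19584614900620853
0.18 [0.0003 0.0018 0.    ]
0.24 [-0.0007 -0.0059 -0.    ]
0.3 [-0.0012 -0.0137 -0.0001]
0.36 [-0.0013 -0.0215 -0.0001]
```

Emit:
step_arm(series=[-0.0004, -0.003, 0, 0, -0.0007, -0.006, 0, 0, -0.001, -0.01, 0, 0, -0.0012, -0.014, 0, 0, -0.0013, -0.018, 0, 0, -0.0013, -0.018, 0, 0])

```text
time: 13.62
tool_pos: [0.4764, -0.1174, 0.0635]
tcp_rot: [3.108, 0.448, 0.001]
wrist_force: [-3.0, -3.5, 7.0]
width: 0.192
grip_force: 59.5
```

```bash
python3 -c "
from h import *
plan([.36,.40,.44,.48,.52])"
```

```text
t 13.625 phi 0.346 rad 0.1308 Ft -2.52 Fr 3.89 grip 59.535698890686035 0.19208860255104304
0.36 [ 0.     -0.0018 -0.    ]
0.4 [ 0.0002 -0.007  -0.    ]
0.44 [ 0.0007 -0.0122 -0.    ]
0.48 [ 0.0013 -0.0174 -0.    ]
0.52 [ 0.0021 -0.0225 -0.    ]
```

Emit:
step_arm(series=[0, -0.003, 0, 0, 0, -0.003, 0, 0, 0, -0.003, 0, 0])

```text
time: 14.0
tool_pos: [0.4759, -0.1153, 0.0635]
tcp_rot: [3.106, 0.448, 0.002]
wrist_force: [-2.3, -6.4, 5.4]
width: 0.195
grip_force: 59.5
```

Emit:
step_arm(series=[0.0002, -0.003, 0, 0, 0.0002, -0.003, 0, 0, 0.0002, -0.003, 0, 0])

```text
time: 14.38
tool_pos: [0.4752, -0.1129, 0.0635]
tcp_rot: [3.105, 0.449, 0.001]
wrist_force: [-1.6, -8.9, 4.5]
width: 0.196
grip_force: 59.5
```

```bash
python3 -c "
from h import *
plan([.36,.40,.44,.48,.52])"
```

```text
t 14.375 phi 0.3814 rad 0.1309 Ft -8.26 Fr 3.71 grip 59.518336057662964 0.19573396889663525
0.36 [-0.0001  0.0028  0.    ]
0.4 [ 0.0001 -0.0024 -0.    ]
0.44 [ 0.0006 -0.0076 -0.    ]
0.48 [ 0.0012 -0.0128 -0.0001]
0.52 [ 0.002  -0.0179 -0.0001]
```

Click 2 passed at about 0.365. On to just before click 3.

Emit:
step_arm(series=[0.0002, -0.004, 0, 0, 0.0006, -0.008, 0, 0, 0.001, -0.012, 0, 0, 0.0015, -0.015, 0, 0, 0.0018, -0.017, 0, 0, 0.0018, -0.017, 0, 0])

```text
time: 15.12
tool_pos: [0.4717, -0.0948, 0.0634]
tcp_rot: [3.108, 0.448, 0.001]
wrist_force: [-3.6, -4.2, 7.2]
width: 0.193
grip_force: 59.6
```

Emit:
step_arm(series=[0.0006, -0.003, 0, 0, 0.0006, -0.003, 0, 0, 0.0006, -0.003, 0, 0])

```text
time: 15.5
tool_pos: [0.4715, -0.0923, 0.0634]
tcp_rot: [3.107, 0.449, 0.0]
wrist_force: [-4.0, -7.6, 7.2]
width: 0.189
grip_force: 59.6
```

Emit:
step_arm(series=[0.0007, -0.003, 0, 0, 0.0007, -0.003, 0, 0, 0.0007, -0.003, 0, 0])

```text
time: 15.88
tool_pos: [0.4712, -0.0898, 0.0634]
tcp_rot: [3.106, 0.449, -0.0]
wrist_force: [-3.4, -8.1, 6.6]
width: 0.193
grip_force: 59.6
```

```bash
python3 -c "
from h import *
plan([.54,.58,.62,.66,.7,.72,.74])"
```

```text
t 15.875 phi 0.5607 rad 0.1312 Ft -7.82 Fr 3.91 grip 59.60697948932648 0.19300590032607215
0.54 [-0.0006  0.0026  0.    ]
0.58 [ 0.0006 -0.0024 -0.    ]
0.62 [ 0.0019 -0.0075 -0.    ]
0.66 [ 0.0035 -0.0124 -0.    ]
0.7 [ 0.0052 -0.0173 -0.0001]
0.72 [ 0.0062 -0.0198 -0.0001]
0.74 [ 0.0072 -0.0222 -0.0001]
```

Emit:
step_arm(series=[0.0008, -0.004, 0, 0, 0.0019, -0.0075, 0, 0, 0.0032, -0.0115, 0, 0, 0.004, -0.014, 0, 0, 0.0043, -0.0145, 0, 0, 0.0043, -0.0145, 0, 0])

```text
time: 16.62
tool_pos: [0.471, -0.0734, 0.0634]
tcp_rot: [3.108, 0.448, -0.001]
wrist_force: [-4.7, -3.7, 9.4]
width: 0.197
grip_force: 59.8
```

```bash
python3 -c "
from h import *
plan([.7,.72,.74])"
```

```text
t 16.625 phi 0.6854 rad 0.1315 Ft -3.97 Fr 4.46 grip 59.81982171535492 0.19651443701133592
0.7 [ 0.0007 -0.0018 -0.    ]
0.72 [ 0.0016 -0.0042 -0.    ]
0.74 [ 0.0026 -0.0066 -0.    ]
```

Emit:
step_arm(series=[0.001, -0.0025, 0, 0, 0.001, -0.0025, 0, 0, 0.001, -0.0025, 0, 0])

```text
time: 17.0
tool_pos: [0.4712, -0.0707, 0.0634]
tcp_rot: [3.108, 0.448, -0.001]
wrist_force: [-3.8, -4.0, 7.9]
width: 0.197
grip_force: 59.8
```

Emit:
step_arm(series=[0.001, -0.0025, 0, 0, 0.001, -0.0025, 0, 0, 0.001, -0.0025, 0, 0])

```text
time: 17.38
tool_pos: [0.4713, -0.0687, 0.0634]
tcp_rot: [3.107, 0.449, -0.001]
wrist_force: [-4.3, -6.6, 9.2]
width: 0.195
grip_force: 59.8
```

```bash
python3 -c "
from h import *
plan([.72,.74,.76])"
```

```text
t 17.375 phi 0.7212 rad 0.1315 Ft -7.01 Fr 3.68 grip 59.83580231666565 0.1950834611604655
0.72 [-0.0001  0.0001  0.    ]
0.74 [ 0.0009 -0.0023 -0.    ]
0.76 [ 0.002  -0.0046 -0.    ]
```

Emit:
step_arm(series=[0.0009, -0.0025, 0, 0, 0.0009, -0.0025, 0, 0, 0.0009, -0.0025, 0, 0, 0.0009, -0.0025, 0, 0])

```text
time: 17.88
tool_pos: [0.4715, -0.0668, 0.0634]
tcp_rot: [3.106, 0.449, -0.002]
wrist_force: [-4.2, -10.2, 7.8]
width: 0.193
grip_force: 59.8
```

Run:
```python
from h import *
rep()
p,T,s=shot('wrist','w5.png'); find(p,T,['lever_handle'])
p,T,s=shot('side'); find(p,T,['lever_handle','selector_grip','green_mark','spacer','spare_cell'])
c=p['image'][170:340,200:420,::-1]; cv2.imwrite('pics/s5.png',cv2.resize(c,None,fx=3,fy=3,interpolation=2))
rep()
```

```text
t 17.875 phi 0.7358 rad 0.1315 Ft -10.6 Fr 3.05 grip 59.82562601566315 0.19277670267628783
lever_handle 0.9 [326.4 346.8] [ 0.4699 -0.0688  0.08  ]
lever_handle 0.39 [276.3 255.8] [ 0.4705 -0.0711  0.08  ]
green_mark 0.66 [291.6 216.4] [0.5335 0.1255 0.042 ]
spacer 0.36 [270.4 246.9] [0.4699 0.0493 0.012 ]
spacer 0.32 [277.3 267.8] [ 0.4761 -0.0313  0.012 ]
spare_cell 0.63 [401.3 379.8] [ 0.6642 -0.3971  0.012 ]
spare_cell 0.57 [358.  298.9] [ 0.6358 -0.1652  0.012 ]
t 18.275 phi 0.7357 rad 0.1315 Ft -10.6 Fr 2.93 grip 59.82508063316345 0.1983438910248981
```

View pics/s5.png

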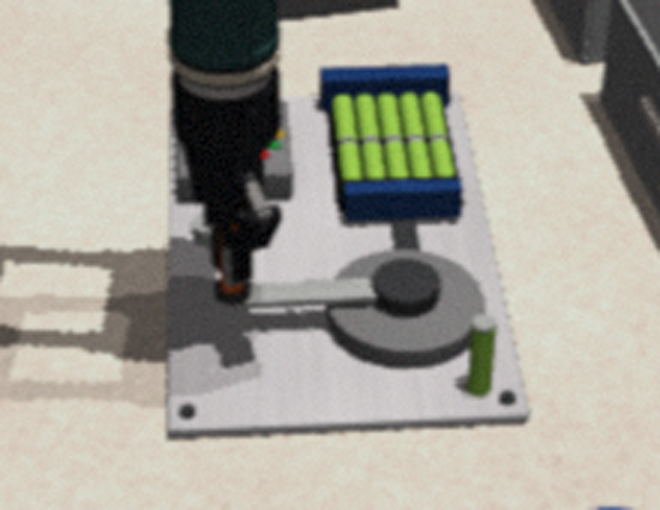

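The side crop shows the handle between the fingers at (232,260), with the lever swung to about 0.73. The jaw is against the cells, and the spare cell is still at (482,355). I felt four force jumps, near 0.18, 0.36, 0.54 and 0.72, so this is the fourth click.

```bash
python3 -c "
from h import *
print(job.finish_job())"
```

```text
the job is handed in; nothing more can be done
None
```

The job is handed in: the selector pointer rests at the green mark, and the gripper is still holding the orange handle at the fourth click (measured lever angle about 0.735 rad, fifth click at 0.90).

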